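Fetch the microphone from the locked sloping case

ROBOT

A 6-joint arm with a two-finger parallel gripper is mounted at the origin on the work surface. World frame = base frame: x ahead of the robot, y to its left, z up, the work surface at z = 0. Lengths are in m, angles in rad, forces in N, time in s.
With the tool pointing down it reaches from about 0.275 to 0.85 m from the base axis. Payload 5.2 kg.
Tool frame: the origin (TCP) lies on the centre line of the jaws, within the pads' length; the fingertips stand 25 mm ahead of it and the grasp point (between the pads) lies 6 mm ahead of it; z points along the fingers, y is the line along which they close (so a half turn about z gives the same grasp; the last joint's range is limited). The gripper opens to 85 mm and grips with 20 to 120 N. Pads are 22 mm wide; open, the fingers measure 114 mm over their backs; the gripper's body (76 mm by 85 mm) begins 54 mm behind the grasp point. The pads swing forward as they close: fully open they stand 13 mm farther back than shut.
Start: joints at [-1.352, 0.259, 1.535, -0, 1.348, -0.203], TCP at [0.225, -0.502, 0.256] pointing down, gripper open.
Joint ranges: [-3.14, 3.14], [-0.91, 2.08], [0.19, 2.58], [-1.22, 4.36], [0.22, 2.71], [-3.12, 3.12]. Speed limits (rad/s): [2.57, 2.57, 3.14, 3.14, 3.14, 3.14].

INTERFACE

Orientations are given as a unit quaternion [x, y, z, w].
In Python, from rig import manip, viewer gives the robot as it stands.
- The arm moves only by the tool drive_tool, never from a script. Its arguments are lists of equal length, an entry for each row: "slide": the shift along the tool's x, y, z in m, a list of three; "twist": the turn about the tool's z in rad. A call has 1 to 20 rows; each row shifts and turns the commanded pose from where the row before left it, along the tool's axes as they then stand; what a row does not reach is not made up. A row lasts 1/8 s, in which the tool goes at most 62.5 mm and 10.7 degrees, less where a joint would pass 70% of its speed; a pose out of reach is approached as far as the arm can. A call is refused whole if a number of a shift passes 0.0625 or a number of a turn 0.188, either way. A call with a gripper value outside its range is refused whole. "fingers" is the finger opening in m, from 0 to 0.0854, set as the call begins (left out, the last holds). The fingers move at their own pace and stop on an object; the grip force is fixed at half the most. Time passes only in rows, so rows that do not move let the fingers close. It gives the time, the measured TCP pose, the force, the opening and the grip force at its end, in the units of the state.
- manip.observe(): the state, without advancing time (a new reading comes with each control period).
- viewer.read_camera(name): name is "scene" or "top"; returns (picture, depth): 480x640x3 uint8, blue, green, red; 480x640 float32, m along the optical axis (not along the pixel's ray), 0 where there is no reading.
- viewer.get_calibration(name): a dict with "camera_matrix" (3x3 intrinsics, pixels), "D" ([k1, k2, p1, p2, k3] as OpenCV has them; the pictures are not rectified), "rvec" (rotation vector, rad) and "tvec" (3), from world to camera coordinates, as OpenCV has them. Camera axes: x right, y down, z forward; pixel columns grow to the right and rows downward; lengths in m; the calibration is good to about 2 mm. A picture is of the moment at which its call begins. get_calibration takes no time and is no camera call.
- manip.job_done(): hands the job in; it is judged then, once.
The state is a dict: "time_s": time; "joints": joint angles; "joint_velocities": joint speeds; "effort": joint torques, N m; "ee_pos": TCP position; "tool_rot": TCP orientation; "ft_force": force on the tool from outside, world axes, zero at the start; "wrist_torque": the same for the moment, N m; "grip_width": finger opening in m; "gripper_force": force on a finger pad.
Only numpy, scipy, OpenCV 4.12 (cv2) and the standard library are available. Lean on these libraries where they do the work, as an engineer would, in place of code of your own. Each camera call takes 0.05 s, during which the arm holds its last target. There are 200 camera calls.

TASK

Get the microphone ready for the show: on the sloping case, slide the lock bolt fully back to its stop, away from the lid, lift the loose lid off by its bar knob and set it down flat, knob up, in the middle of the round rubber mat. Then take the microphone out of the case and lay it in the two forks of the chrome cradle, centred along its length, and leave it there. Lower things rather than drop them, and do not disturb the tape roll, the brass connector or the fader cap.

Things in the scene. Friction and masses are not known exactly. Their poses are not given: they have to be found in the camera images.
- case: Fixed grey case on a stand, 310 (y) x 180 (x) x 155 mm high. Origin on the counter below the centre of its top face, z up. That face (310 x 175 mm, centre at height 108 mm) slopes 32 degrees towards the case's -x. In the case frame: u = (0,1,0) across, v = (0.848,0,0.530) up the slope, n = (-0.530,0,0.848) outward normal.
- pocket (a point): Centre of the mouth of the case's pocket, in the face at u = +45 mm, v = 0; axes as the case's. Pocket 160 (u) x 125 (v) mm, 55 mm deep along -n. Two rubber U saddles, 12 mm thick, at 50 mm either side along u, hold the microphone along u, its axis 25 mm below the face, with 42 mm free either side; their prongs reach up to the axis.
- bolt (a joint): Travel of the lock bolt in m: 0 = locked (its tongue reaches 20 mm over the lid's edge), 0.045 = end stop, clear of the lid. Grows along -u (the case's -y), away from the lid. Friction about 2 N; it stays where it is left.
- bolt_grip (a point): Point on the bolt's upright round steel knob (22 mm diameter, 36 mm tall, standing along n on the bolt plate 13.5 mm over the face), 25 mm above the plate and 11 mm below the knob's top; u = -75 mm - travel, v = 0. Its axes: y = u, x = v, z = n.
- lid: Loose aluminium lid, plate 145 (x) x 180 (y) x 6 mm on a rubber rim 119 x 154 x 8 mm that fits the pocket with 3 mm clearance; about 0.35 kg. Origin at the centre of the rim's underside, z up through the plate. It starts on the case, sloping with it (x = v, y = u, z = n).
- lid_knob (a point): Grip point in the black upright bar knob in the lid's middle (18 mm along lid x, 60 mm along lid y, 36 mm tall, from 14 to 50 mm above the lid's origin): 39 mm above the lid's origin. Axes as the lid's.
- mic: Loose cylindrical studio microphone, 40 mm diameter, 140 mm long, about 0.3 kg, black body and steel grille. Origin in its middle, y along its length. Starts in the saddles in the case's pocket, under the lid, along u.
- cradle: Fixed chrome shock-mount cradle: round foot 110 mm diameter, post, 96 mm crossbar along y (top at 52 mm), and two open V forks of 8 mm bar at y = -40 and +40 mm, their arms opening 45 degrees each way in x up to 103 mm height, 84 mm apart at the tips. Origin under the foot, z up.
- cradle_seat (a point): Where the middle of the microphone lies when it rests in both forks: 89 mm above the counter, axis along the cradle's y. Axes as the cradle's.
- mat: Fixed round black rubber mat, 240 mm diameter, 4 mm thick; origin at the centre of its underside on the counter.
- tape: Bystander, loose: black tape roll lying flat, 70 mm diameter, 20 mm high; origin under its centre.
- bnc: Bystander, loose: brass BNC connector standing up, flange 26 mm square, 36 mm high; origin under its centre.
- fader_cap: Bystander, loose: black aluminium fader cap, 34 x 16 x 16 mm; origin under its centre.
Not all that is in view belongs to the job. Leave any brown or purple look-alike of the lid alone.

How it is judged:
By the outcome, as a careful person would: the job done as asked, in the order asked, and still so for the second after the job is handed in, with the robot touching nothing.
It also fails if it takes over 64 s, if anything falls off the work surface, if the arm or the gripper's body presses on something with over 40 N, if the wrist force passes 120 N, or if a joint passes its speed limit or range.

## Working session

There is one attempt and no reset: what is moved stays moved. The work goes in short steps, Python scripts to look and compute and a tool call to move; the robot and the scene stay as the last step left them, time stands still between calls to the robot, and variables do not carry over. Pictures are saved under pics/ and viewed, at most 10 in all, crops included, and the job is handed in when it is done.

Besides the shell and the picture viewer there is one more tool, called after "Emit:" as name(argument=value, ...), one argument or row to a line, values as JSON. drive_tool: Moves the arm, as the interface text tells. Its arguments: {"type":"object","properties":{"slide":{"type":"array","items":{"type":"array","items":{"type":"number"}}},"twist":{"type":"array","items":{"type":"number"}},"fingers":{"type":"number"}},"required":["slide","twist"]}

```bash
mkdir -p pics
cat > h.py <<'E'
import numpy as np, cv2
from rig import manip, viewer
def cam(n):
    im,d=viewer.read_camera(n); c=viewer.get_calibration(n)
    return im,d,c
def pts(d,c):
    K=np.array(c["camera_matrix"]);D=np.array(c["D"],float);R=cv2.Rodrigues(np.array(c["rvec"],float))[0];t=np.array(c["tvec"],float).ravel()
    h,w=d.shape;uv=np.stack(np.meshgrid(np.arange(w),np.arange(h)),-1).reshape(-1,1,2).astype(float)
    n=cv2.undistortPoints(uv,K,D).reshape(h,w,2)
    P=np.dstack([n*d[...,None],d]); return (P-t)@R
E
python3 - <<'E'
from h import *
for n in("scene","top"):
    im,d,c=cam(n); cv2.imwrite(f"pics/{n}0.png",im); np.savez(f"{n}0.npz",im=im,d=d,P=pts(d,c))
    R=cv2.Rodrigues(np.array(c["rvec"],float))[0]; print(n,-R.T@np.array(c["tvec"]).ravel(), R[2])
print(manip.observe())
E
```

```text
scene [0.96296571 0.99538916 1.05839142] [-0.38970193 -0.6162454  -0.68437856]
top [0.34959231 0.1247028  1.24724528] [ 0.08037601  0.01820075 -0.99659843]
{'time_s': 0.1, 'joints': array([-1.35178769e+00,  2.59268208e-01,  1.53597729e+00, -2.55101043e-05,
        1.34801632e+00, -2.02777334e-01]), 'joint_velocities': array([ 1.64102607e-04, -1.33765805e-03, -3.39308673e-03, -1.66162839e-03,
       -2.90736900e-05,  2.58144048e-04]), 'effort': array([ 2.77640851e-03, -4.46973395e+01, -2.91244859e+01, -7.60212765e-05,
        6.44705389e-03,  3.24500661e-05]), 'ee_pos': array([ 0.22509205, -0.50134635,  0.25555737]), 'tool_rot': array([ 9.77843440e-01,  2.09335878e-01, -1.92101591e-05, -8.34451825e-04]), 'ft_force': array([-0.78419895, -0.5556803 , -0.66314972]), 'wrist_torque': array([ 0.0135657 , -0.00245984,  0.02455512]), 'gripper_force': 0.0, 'grip_width': 0.08539301005685525}
```

View pics/scene0.png

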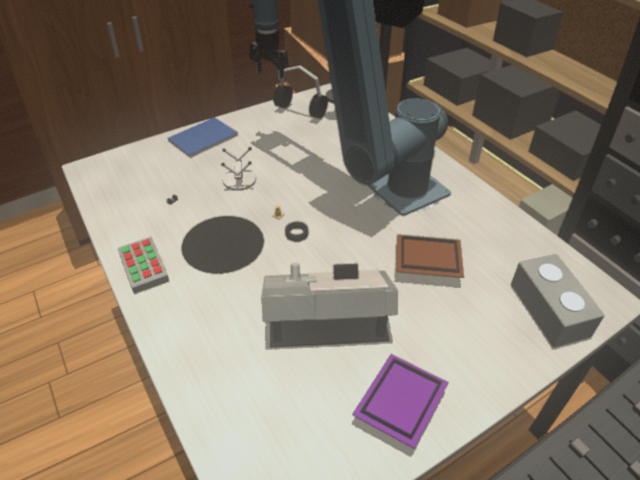

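View pics/top0.png

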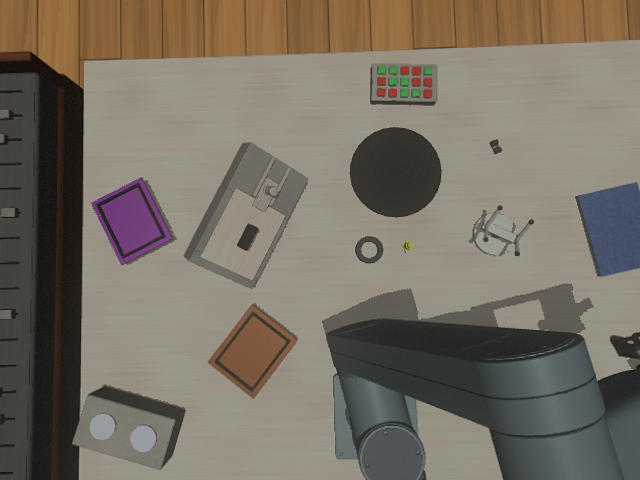

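The top view shows the case with the lid around (250,215), bolt knob (270,190) and lid knob (248,237). The mat is at (395,172), cradle (502,232), tape (369,249), BNC (407,246) and fader cap (495,146). The scene view confirms that the case's back, its high side, faces that camera.

```bash
cat > m.py <<'E'
from h import *
a=np.load("top0.npz");P=a["P"];d=a["d"];im=a["im"]
H=np.zeros(d.shape,bool);H[135:295,180:312]=1
tab=P[300:330,100:200].reshape(-1,3);print("table z",np.median(tab[:,2]),tab[:,2].std())
ok=H&(d>0)&(P[...,2]>.03)
Q=P[ok];rng=np.random.default_rng(0);best=0
for _ in range(500):
    s=Q[rng.choice(len(Q),3)];n=np.cross(s[1]-s[0],s[2]-s[0]);
    if np.linalg.norm(n)<1e-6: continue
    n/=np.linalg.norm(n);i=abs((Q-s[0])@n)<.003
    if i.sum()>best:best=i.sum();I=i
for _ in range(5):
    c=Q[I].mean(0);n=np.linalg.svd(Q[I]-c,full_matrices=False)[2][2];n*=np.sign(n[2]);I=abs((Q-c)@n)<.003
print("plane",n,np.degrees(np.arccos(n[2])),I.sum(),len(Q))
yaw=np.arctan2(-n[1],-n[0]);print("yaw from normal",np.degrees(yaw))
# lid/face points: outline
h=(P-c)@n
L=(ok&(abs(h)<.003)).astype(np.uint8);F=(ok&(abs(h+.006)<.002)).astype(np.uint8)
print("face pts",F.sum())
hist=np.histogram(h[ok],np.arange(-.02,.06,.002));print(hist[0])
e=[-np.sin(yaw),np.cos(yaw),0];u=np.array(e);v=np.cross(u,n)
for nm,M in(("lid",L),("knobs",(ok&(h>.012)).astype(np.uint8))):
    k,lab,st,ce=cv2.connectedComponentsWithStats(M)
    for j in range(1,k):
        if st[j,4]<40:continue
        q=P[lab==j];r=cv2.minAreaRect(np.c_[(q-c)@u,(q-c)@v].astype(np.float32))
        print(nm,st[j],"uv mm",np.round(np.array(r[0])*1e3,1),np.round(np.array(r[1])*1e3,1),r[2],"hmax",np.percentile((q-c)@n,[50,95]), "center w",c+u*r[0][0]+v*r[0][1])
# mat etc
hsv=cv2.cvtColor(im,cv2.COLOR_BGR2HSV)
def comp(x0,y0,x1,y1,M,nm):
    m=np.zeros(d.shape,np.uint8);m[y0:y1,x0:x1]=M[y0:y1,x0:x1];k,lab,st,ce=cv2.connectedComponentsWithStats(m);j=1+np.argmax(st[1:,4]);q=P[(lab==j)&(d>0)]
    (x,y),w,t=cv2.minAreaRect(q[:,:2].astype(np.float32));print(nm,st[j],np.round([x,y],4),np.round(w,4),t,"z",np.percentile(q[:,2],[5,50,95]))
comp(345,120,446,222,(hsv[...,2]<70).astype(np.uint8),"mat")
Z=P[...,2]
for nm,b,lo,hi in(("cradle",(465,195,540,262),.012,.2),("foot",(465,195,540,262),.003,.2),("tape",(350,232,388,268),.008,.1),("bnc",(398,236,418,256),.008,.1),("fader",(484,135,508,158),.006,.1)):
    comp(*b,((Z>lo)&(Z<hi)&(d>0)).astype(np.uint8),nm)
E
python3 m.py; python3 -c "
import cv2;a=cv2.imread('pics/top0.png');b=cv2.resize(a[190:265,460:545],None,fx=7,fy=7,interpolation=2);cv2.imwrite('pics/cr.png',b)"
```

```text
table z -0.0005297230885745625 0.08804614026083799
plane [-0.22414015 -0.47708193  0.84979646] 31.810461878208237 4932 9757
yaw from normal 64.8351676607057
face pts 1080
[  39   29   36   34  113  247  470  610 1152 1798 1808 1136  450  163
  192  239  129   46   23   16    9   14    9   11   11   16   18   59
   71   42   13    4    9   30   20    5    0    0    0]
lid [ 199  143  109  137 4845] uv mm [-1.8 -4.7] [291.9 174.7] 2.4394781589508057 hmax [4.64679830e-06 2.61256655e-03] center w [0.50195631 0.28336399 0.11056357]
knobs [257 178  22  20 203] uv mm [-66.8  -6.6] [53.5 34.8] 5.144153118133545 hmax [0.0193009  0.04917572] center w [0.56007031 0.25423904 0.10954061]
knobs [238 224  20  27 272] uv mm [53.4 -5.3] [59.2 19.3] 1.8091741800308228 hmax [0.03542569 0.0396798 ] center w [0.45177325 0.30636601 0.11024091]
mat [ 350  127   91   90 6392] [ 0.6178 -0.0762] [0.2365 0.2362] 16.85108184814453 z [-0.00110806  0.00299398  0.00689219]
cradle [473 205  61  51 806] [ 0.4459 -0.3208] [0.1062 0.1007] 62.016639709472656 z [0.01258265 0.05169138 0.09934243]
foot [ 472  205   63   51 1677] [ 0.4451 -0.3395] [0.1467 0.1134] 74.09728240966797 z [0.00701844 0.01289181 0.09553098]
tape [356 236  27  27 365] [0.4157 0.0007] [0.0666 0.0672] 86.75389099121094 z [0.01416841 0.01908055 0.0227372 ]
bnc [405 242   8   7  50] [ 0.4231 -0.0995] [0.0175 0.0164] 87.79004669189453 z [0.01322118 0.02599071 0.03697387]
fader [491 139  11  14  82] [ 0.674  -0.3377] [0.0333 0.0171] 23.016584396362305 z [0.00706743 0.01271709 0.01802199]
```

View pics/cr.png

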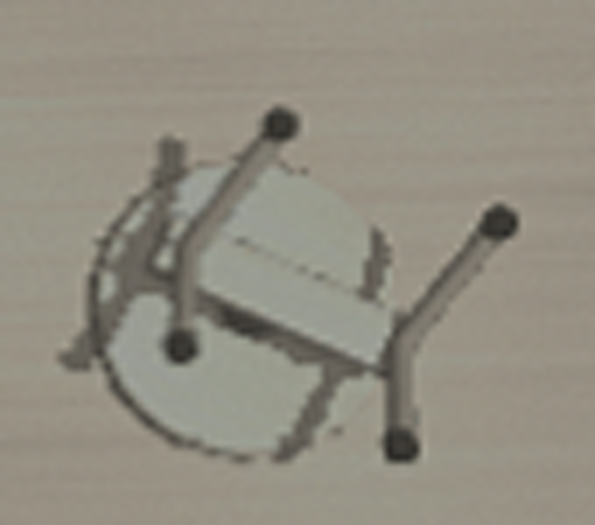

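The four cap tips of the cradle show at crop pixels (281,124), (180,346), (500,222) and (400,444), with the crossbar running between the forks.

```bash
cat >> h.py <<'E'
def ray(c,px):
    K=np.array(c["camera_matrix"]);D=np.array(c["D"],float);R=cv2.Rodrigues(np.array(c["rvec"],float))[0];t=np.array(c["tvec"],float).ravel()
    n=cv2.undistortPoints(np.array(px,float).reshape(-1,1,2),K,D).reshape(-1,2)
    return -R.T@t, np.c_[n,np.ones(len(n))]@R
def hit(c,px,p0,n):
    o,r=ray(c,px); n=np.array(n,float)
    return o+r*(((np.array(p0)-o)@n)/(r@n))[:,None]
def axes(yaw):
    cy,sy=np.cos(yaw),np.sin(yaw);a=np.radians(32);C,S=np.cos(a),np.sin(a)
    return np.array([-sy,cy,0]),np.array([C*cy,C*sy,S]),np.array([-S*cy,-S*sy,C])
E
cat > m2.py <<'E'
from h import *
c=viewer.get_calibration("top");im=cv2.imread("pics/top0.png")
t=np.array([(281,124),(180,346),(500,222),(400,444)])/7+[460,190]-.43
T=hit(c,t,[0,0,.102],[0,0,1]);print("tips",T[:,:2].round(4),"centre",T.mean(0)[:2].round(4))
dx=T[0]-T[1]+T[2]-T[3];dy=T[0]+T[1]-T[2]-T[3]
print("x span",np.linalg.norm(dx)/2,"y span",np.linalg.norm(dy)/2,"yaw y-axis",np.degrees(np.arctan2(dy[1],dx[0]*0+dy[0])),"x",np.degrees(np.arctan2(dx[1],dx[0])))
g=cv2.cvtColor(im,cv2.COLOR_BGR2GRAY);hsv=cv2.cvtColor(im,cv2.COLOR_BGR2HSV)
print("lid px",im[250,220],im[230,280],"face",im[170,255],im[270,200],"knob",im[237,248],"bolt",im[188,270])
def big(M,x0,y0,x1,y1):
    m=np.zeros(M.shape,np.uint8);m[y0:y1,x0:x1]=M[y0:y1,x0:x1];k,lab,st,ce=cv2.connectedComponentsWithStats(m);j=1+np.argmax(st[1:,4]);return (lab==j).astype(np.uint8),st[j],ce[j]
print(np.round(g[225:250:3,225:275:3]))
K,st,ce=big((g<55),232,218,264,255);print("knob",st,ce)
L,st2,_=big((g>125),180,140,312,292);print("lid",st2)
cv2.imwrite("pics/seg.png",cv2.resize(np.hstack([im[135:295,180:312],cv2.cvtColor(L[135:295,180:312]*255,cv2.COLOR_GRAY2BGR)]),None,fx=3,fy=3))
E
python3 m2.py
```

```text
tips [[ 0.5021 -0.3043]
 [ 0.4274 -0.2663]
 [ 0.4664 -0.3753]
 [ 0.3923 -0.3375]] centre [ 0.447  -0.3209]
x span 0.08349313067434821 y span 0.07940125592544006 yaw y-axis 63.54626280923515 x -26.95526731014806
lid px [133 148 154] [101 110 114] face [101 111 112] [135 149 153] knob [49 53 56] bolt [ 89 100 103]
[[147 145 144 145 146 145 144 120  48  71 147 147 146 145 145 145 145]
 [146 146 145 148 147 144 147  48  52  54  51 104 145 146 144 146 143]
 [145 145 146 147 144 144 122  52  55  55  53  95 147 147 145 145 143]
 [145 145 148 147 145 147  45  52  53  53  65 150 145 146 144 146 146]
 [144 144 145 146 145 121  52  53  53  51 100 146 144 146 144 144 147]
 [146 147 148 145 148  48  51  54  54  67 151 146 146 147 145 144  90]
 [146 146 146 145 103  51  57  54  53 143 147 147 147 145 145 147 111]
 [147 148 146 146 133  47  54  54  79 151 145 145 147 146 147  90 108]
 [147 148 145 146 145 147 103  47  98 146 145 145 146 147 147 109  95]]
knob [237 225  21  25 236] [246.93644068 236.59745763]
lid [  180   140   132   152 10109]
```

View pics/seg.png

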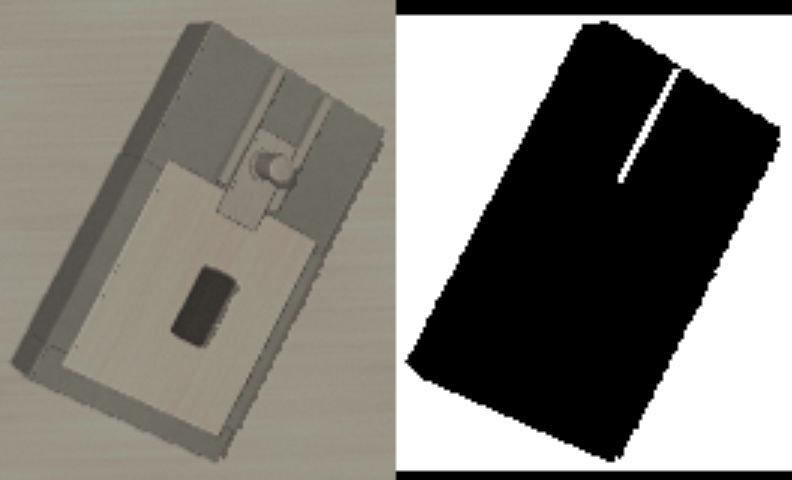

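The crop shows the lid plate clearly bounded, with corners near (170,162), (316,242), (218,436) and (63,365) at 3x scale. The bolt knob is at (275,168) and the lid's bar knob at (205,305).

```bash
cat > m3.py <<'E'
from h import *
from scipy.optimize import least_squares
c=viewer.get_calibration("top");im=cv2.imread("pics/top0.png");g=cv2.cvtColor(im,cv2.COLOR_BGR2GRAY)
k,lab,st,ce=cv2.connectedComponentsWithStats((g>125).astype(np.uint8));j=lab[230,220];print(st[j])
M=(lab==j).astype(np.uint8);ct=max(cv2.findContours(M,0,2)[0],key=len)
hull=cv2.convexHull(ct)[:,0].astype(float)
man=np.array([(170,162),(316,242),(218,436),(63,365)])/3+[180,135]-.33
kn=np.array([[246.94,236.6]])
yaw=np.radians(64.8);o=np.array([.502,.283,.108])
for it in range(15):
    u,v,n=axes(yaw)
    X=hit(c,hull,o+.006*n,n);q=np.c_[(X-o)@u,(X-o)@v]
    r=cv2.minAreaRect(q.astype(np.float32))
    b=cv2.boxPoints(r);e=b[1]-b[0]; f=b[2]-b[1]; e=e if np.hypot(*e)>np.hypot(*f) else f
    a=np.arctan2(e[1],e[0]);a=(a+np.pi/2)%np.pi-np.pi/2
    # plane z fixed: face centre height .108 => shift origin horizontally
    sh=u*(r[0][0]-.045)+ (v*r[0][1]); o=o+np.array([sh[0],sh[1],0]); yaw+=a*.5
print("rect",r,"yaw",np.degrees(yaw),"o",o)
X=hit(c,man,o+.006*n,n);print("corners uv",np.c_[(X-o)@u,(X-o)@v].round(4).tolist())
X=hit(c,kn,o+.040*n,n);print("knob uv",(X-o)@u,(X-o)@v)
bt=np.array([[270+.3,188.5]]);
# depth check on lid
a=np.load("top0.npz");P=a["P"];er=cv2.erode(M,np.ones((7,7)));h=(P[er>0]-o)@n;print("depth h of lid (6mm exp)",np.median(h),h.std(),er.sum())
np.savez("case.npz",o=o,yaw=yaw)
# scene view check: project key points
cs=viewer.get_calibration("scene");
def proj(p,cc):return cv2.projectPoints(np.array(p),np.array(cc["rvec"],float),np.array(cc["tvec"],float),np.array(cc["camera_matrix"]),np.array(cc["D"],float))[0][:,0].round(1).tolist()
pp=[o+.045*u+.042*n,o-.075*u+.0495*n,o+.155*u+.0875*v,o-.155*u+.0875*v]
print("scene proj",proj(pp,cs));print("top proj",proj(pp,c))
s=cv2.imread("pics/scene0.png")[250:350,250:405]
t=np.round(np.array(proj(pp,cs))).astype(int)-[250,250]; b=cv2.resize(s,None,fx=5,fy=5)
for x in t: cv2.circle(b,(int(x[0]*5+2),int(x[1]*5+2)),4,(0,0,255),1)
cv2.imwrite("pics/chk.png",b)
E
python3 m3.py
```

```text
[ 201  178   84  102 4093]
rect ((0.030219528824090958, -0.033036261796951294), (0.2711993455886841, 0.13947364687919617), 49.65632247924805) yaw 137.82841675672216 o [0.52301379 0.31302261 0.108     ]
corners uv [[-0.0421, -0.0048], [0.0583, -0.098], [0.1754, 0.0537], [0.0826, 0.1441]]
knob uv [0.0814167] [0.03786429]
depth h of lid (6mm exp) -0.00932780914721623 0.06679416760886382 2394
scene proj [[325.9, 268.7], [294.1, 297.8], [384.6, 255.2], [309.5, 342.1]]
top proj [[254.9, 217.1], [235.1, 169.5], [235.1, 277.7], [181.4, 156.0]]
```

View pics/chk.png

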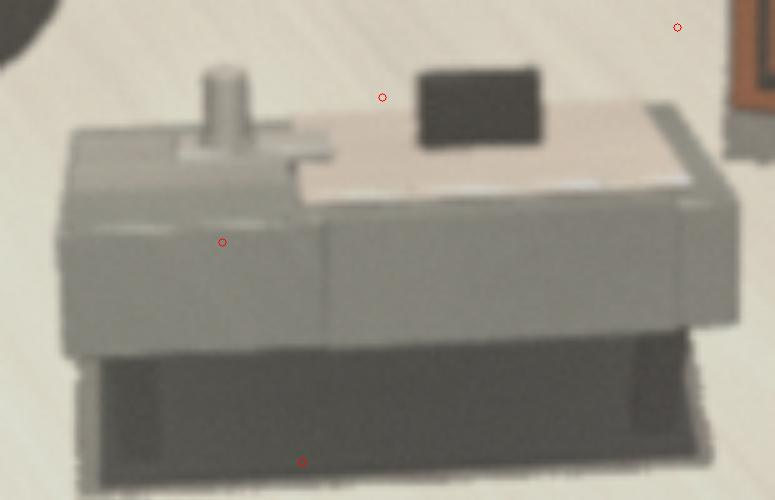

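The overlay is off because the yaw update had the wrong sign: (u,v) is left-handed. In the crop the lid knob's top is near (480,70) and the bolt knob's top near (226,72). I'll fix the sign.

```bash
sed -i 's/yaw+=a\*.5/yaw-=a*.5/' m3.py; python3 m3.py; python3 -c "
import numpy as np
print('scene meas lid knob top',480/5+250,70/5+250,'bolt',226/5+250,70/5+250,'corners of face +u,+v',(735/5+250,197/5+250),(60/5+250,232/5+250))"
```

```text
[ 201  178   84  102 4093]
rect ((0.04500007629394531, -1.2516975402832031e-06), (0.23542116582393646, 0.1433446854352951), 0.0010003340430557728) yaw 61.860122656686436 o [0.51859262 0.27352284 0.108     ]
corners uv [[-0.014, 0.0693], [-0.0148, -0.0721], [0.1626, -0.0726], [0.1622, 0.0707]]
knob uv [0.07423977] [0.00541727]
depth h of lid (6mm exp) 0.004423011545883379 0.06573173340638358 2394
scene proj [[333.6, 265.2], [283.3, 264.4], [385.8, 290.4], [248.2, 297.0]]
top proj [[254.9, 226.5], [279.6, 180.9], [195.0, 250.0], [256.6, 131.2]]
scene meas lid knob top 346.0 264.0 bolt 295.2 264.0 corners of face +u,+v (397.0, 289.4) (262.0, 296.4)
```

```bash
python3 - <<'E'
s=open('m3.py').read()
s=s.replace("M=(lab==j).astype(np.uint8);ct=","M=(lab==j).astype(np.uint8);F=np.zeros_like(M);cv2.drawContours(F,cv2.findContours(M,0,2)[0],-1,1,-1);F=cv2.morphologyEx(F,cv2.MORPH_OPEN,cv2.getStructuringElement(2,(31,31)));ct=").replace("cv2.findContours(M,0,2)[0],key=len","cv2.findContours(F,0,2)[0],key=len")
open('m3.py','w').write(s)
E
python3 m3.py
```

```text
[ 201  178   84  102 4093]
rect ((0.04499999061226845, -5.21540641784668e-08), (0.1788632869720459, 0.14273367822170258), 4.290241849957965e-05) yaw 62.24296842004399 o [0.49372356 0.28740794 0.108     ]
corners uv [[-0.0429, 0.0685], [-0.0429, -0.073], [0.1345, -0.0722], [0.1333, 0.0711]]
knob uv [0.04587429] [0.00519478]
depth h of lid (6mm exp) 0.004511427125884116 0.06573222266474886 2394
scene proj [[345.4, 264.7], [295.2, 264.2], [398.3, 289.6], [261.2, 297.0]]
top proj [[249.3, 237.3], [273.7, 191.5], [189.3, 261.5], [250.3, 141.9]]
```

```bash
cat >> h.py <<'E'
def load():
    a=np.load("case.npz");return a["o"],float(a["yaw"]),*axes(float(a["yaw"]))
def go(tcp,yang=None):
    "slide in present tool axes to TCP target, twist to bring tool y to angle yang (deg)"
    from scipy.spatial.transform import Rotation as Ro
    s=manip.observe();R=Ro.from_quat(s["tool_rot"]).as_matrix()
    ya=np.degrees(np.arctan2(R[1,1],R[0,1]));tw=None
    if yang is not None: tw=-np.radians((yang-ya+90)%180-90)
    d=np.array(tcp)-s["ee_pos"]
    out={"t":round(s["time_s"],2),"tcp":s["ee_pos"].round(4).tolist(),"yang":round(ya,2),"twist":None if tw is None else round(tw,4),"slide_now":(R.T@d).round(4).tolist(),"F":s["ft_force"].round(1).tolist()}
    if tw: out["slide_after_twist"]=(Ro.from_euler("z",-tw).as_matrix()@R.T@d).round(4).tolist()
    print(out)
E
python3 - <<'E'
from h import *
o,yaw,u,v,n=load();print(u,v,n)
b=o-.075*u+.0385*n+[0,0,.006+.003];print("bolt tcp",b)
k=o+.045*u+.031*n+[0,0,.006];print("lidknob tcp",k)
m=o+.045*u-.025*n;print("mic axis",m)
go(b+[0,0,.06],np.degrees(yaw)+90)
E
```

```text
[-0.88493049  0.46572313  0.        ] [0.39495561 0.75046362 0.52991926] [-0.24679566 -0.46894171  0.8480481 ]
bolt tcp [0.55059172 0.23442445 0.14964985]
lidknob tcp [0.44625103 0.29382828 0.14028949]
mic axis [0.46007158 0.32008902 0.0867988 ]
{'t': 0.1, 'tcp': [0.2251, -0.5013, 0.2556], 'yang': np.float64(-65.83), 'twist': np.float64(-0.6646), 'slide_now': [0.5982, -0.538, 0.047], 'F': [-0.8, -0.6, -0.7], 'slide_after_twist': [0.8026, -0.0546, 0.047]}
```

Emit:
drive_tool(
  slide=[
    [0,0,0],
    [0,0,0],
    [0,0,0],
    [0,0,0],
    [0.05,-0.0034,0.002],
    [0.05,-0.0034,0.002],
    [0.05,-0.0034,0.002],
    [0.05,-0.0034,0.002],
    [0.05,-0.0034,0.002],
    [0.05,-0.0034,0.002],
    [0.05,-0.0034,0.002],
    [0.05,-0.0034,0.002],
    [0.05,-0.0034,0.002],
    [0.05,-0.0034,0.002],
    [0.05,-0.0034,0.002],
    [0.05,-0.0034,0.002],
    [0.05,-0.0034,0.002],
    [0.05,-0.0034,0.002],
    [0.05,-0.0034,0.002],
    [0.05,-0.0034,0.002],
  ],
  twist=[-0.166,-0.166,-0.166,-0.166,0,0,0,0,0,0,0,0,0,0,0,0,0,0,0,0],
  fingers=0.06,
)

```text
time_s: 2.6
ee_pos: [0.5503, 0.2329, 0.2238]
tool_rot: [0.856, 0.517, -0.0, -0.0]
ft_force: [-0.3, -1.0, 0.9]
grip_width: 0.0599
gripper_force: 0.0
```

Run:
```python
from h import *
o,yaw,u,v,n=load()
go(o-.075*u+.0385*n+[0,0,.009],np.degrees(yaw)+90)
```

```text
{'t': 2.6, 'tcp': [0.5503, 0.2329, 0.2238], 'yang': np.float64(-27.78), 'twist': np.float64(-0.0003), 'slide_now': [0.0015, -0.0004, 0.0741], 'F': [-0.3, -1.0, 0.9], 'slide_after_twist': [0.0015, -0.0004, 0.0741]}
```

Emit:
drive_tool(
  slide=[
    [0.0015,0,0.025],
    [0,0,0.025],
    [0,0,0.014],
    [0,0,0.01],
    [0,0,0],
  ],
  twist=[0,0,0,0,0],
)

```text
time_s: 3.22
ee_pos: [0.5506, 0.2323, 0.15]
tool_rot: [0.856, 0.516, -0.0, -0.0]
ft_force: [-1.0, 0.3, 0.2]
grip_width: 0.0599
gripper_force: 0.0
```

Emit:
drive_tool(
  slide=[
    [0,0,0],
    [0,0,0],
    [0,0,0],
    [0,0,0],
  ],
  twist=[0,0,0,0],
  fingers=0.01,
)

```text
time_s: 3.72
ee_pos: [0.5513, 0.2326, 0.1514]
tool_rot: [0.856, 0.517, 0.001, 0.0]
ft_force: [-1.0, -1.2, 5.7]
grip_width: 0.0204
gripper_force: 58.5
```

Emit:
drive_tool(
  slide=[
    [0,0.01,0],
    [0,0.01,0],
    [0,0.01,0],
    [0,0.008,0],
    [0,0.004,0],
    [0,0.002,0],
  ],
  twist=[0,0,0,0,0,0],
)

```text
time_s: 4.47
ee_pos: [0.5899, 0.2119, 0.1514]
tool_rot: [0.856, 0.517, 0.0, 0.0]
ft_force: [-4.0, -1.1, 6.5]
grip_width: 0.0206
gripper_force: 58.9
```

Emit:
drive_tool(
  slide=[
    [0,0.001,0],
    [0,0.001,0],
  ],
  twist=[0,0],
)

```text
time_s: 4.72
ee_pos: [0.5901, 0.2118, 0.1514]
tool_rot: [0.856, 0.517, -0.001, -0.001]
ft_force: [-8.7, 1.7, 9.6]
grip_width: 0.0203
gripper_force: 59.3
```

Run:
```python
from h import *
o,yaw,u,v,n=load()
s=manip.observe();print((s["ee_pos"]-o)@u,s["ft_force"]@u,s["ft_force"])
```

```text
-0.12051526501691653 8.451473535922009 [-8.66303768  1.68616787  9.61064019]
```

Emit:
drive_tool(
  slide=[
    [0,-0.002,0],
    [0,0,0],
    [0,0,-0.03],
    [0,0,-0.03],
    [0,0,-0.015],
  ],
  twist=[0,0,0,0,0],
  fingers=0.06,
)

```text
time_s: 5.35
ee_pos: [0.5904, 0.2122, 0.2269]
tool_rot: [0.856, 0.517, 0.001, 0.0]
ft_force: [0.4, 0.8, -0.3]
grip_width: 0.0602
gripper_force: 0.0
```

Run:
```python
from h import *
o,yaw,u,v,n=load()
go(o+.045*u+.031*n+[0,0,.006],np.degrees(yaw)+90)
```

```text
{'t': 5.35, 'tcp': [0.5904, 0.2122, 0.2269], 'yang': np.float64(-27.79), 'twist': np.float64(-0.0006), 'slide_now': [0.0049, -0.1658, 0.0863], 'F': [0.4, 0.8, -0.3], 'slide_after_twist': [0.005, -0.1658, 0.0863]}
```

Emit:
drive_tool(
  slide=[
    [0.001,-0.04,0],
    [0.001,-0.045,0],
    [0.001,-0.045,0],
    [0.002,-0.036,0],
    [0,0,0.03],
    [0,0,0.03],
    [0,0,0.018],
    [0,0,0.01],
    [0,0,0],
  ],
  twist=[0,0,0,0,0,0,0,0,0],
  fingers=0.085,
)

```text
time_s: 6.48
ee_pos: [0.4448, 0.2937, 0.1366]
tool_rot: [0.856, 0.517, -0.001, -0.0]
ft_force: [0.2, -1.3, -0.3]
grip_width: 0.0851
gripper_force: 0.0
```

Emit:
drive_tool(
  slide=[
    [0,0,0],
    [0,0,0],
    [0,0,0],
    [0,0,0],
  ],
  twist=[0,0,0,0],
  fingers=0.045,
)

```text
time_s: 6.98
ee_pos: [0.446, 0.294, 0.1386]
tool_rot: [0.856, 0.517, 0.001, 0.0]
ft_force: [-0.6, -1.7, 6.6]
grip_width: 0.0589
gripper_force: 66.3
```

Run:
```python
from h import *
o,yaw,u,v,n=load()
go(o+.045*u+.031*n+[0,0,.006],np.degrees(yaw)+90);print(n*.03)
im,_,_=cam("top");im2,_,_=cam("scene");cv2.imwrite("pics/lg.png",np.hstack([cv2.resize(im[130:300,160:330],(500,500)),cv2.resize(im2[180:360,240:420],(300,300))[:, :].repeat(1,0) if 0 else cv2.copyMakeBorder(cv2.resize(im2[180:360,240:420],(300,300)),0,200,0,0,0)]))
```

```text
{'t': 6.97, 'tcp': [0.446, 0.294, 0.1386], 'yang': np.float64(-27.79), 'twist': np.float64(-0.0006), 'slide_now': [-0.0001, 0.0003, -0.0017], 'F': [-0.6, -1.7, 6.6], 'slide_after_twist': [-0.0001, 0.0003, -0.0017]}
[-0.00740387 -0.01406825  0.02544144]
```

View pics/lg.png

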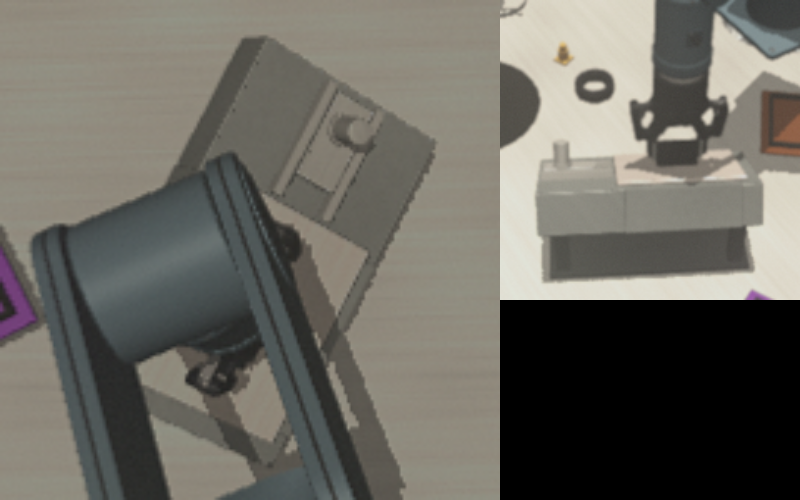

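Gripped: the picture shows the bolt clear of the lid and the fingers around the lid knob. Next I lift along n.

Emit:
drive_tool(
  slide=[
    [-0.0042,0,-0.0068],
    [-0.0042,0,-0.0068],
    [-0.0053,0,-0.0085],
    [-0.0053,0,-0.0085],
    [0,0,-0.02],
    [0,0,-0.03],
    [0,0,-0.01],
  ],
  twist=[0,0,0,0,0,0,0],
)

```text
time_s: 7.95
ee_pos: [0.437, 0.2771, 0.2299]
tool_rot: [0.856, 0.517, 0.002, 0.0]
ft_force: [-0.3, 0.3, -4.7]
grip_width: 0.0591
gripper_force: 65.8
```

Run:
```python
from h import *
o,yaw,u,v,n=load()
x=np.array([np.cos(yaw),np.sin(yaw),0])
go(np.array([.6178,-.0762,.004+.0646+.0043+.02])-.030*x,np.degrees(yaw)+90);print(manip.observe()["grip_width"])
```

```text
{'t': 7.95, 'tcp': [0.437, 0.2771, 0.2299], 'yang': np.float64(-27.8), 'twist': np.float64(-0.0007), 'slide_now': [-0.2586, 0.3244, 0.1372], 'F': [-0.3, 0.3, -4.7], 'slide_after_twist': [-0.2588, 0.3243, 0.1372]}
0.059099233513935784
```

Emit:
drive_tool(
  slide=[
    [-0.025,0,-0.015],
    [-0.026,0.027,0],
    [-0.026,0.033,0],
    [-0.026,0.033,0],
    [-0.026,0.033,0],
    [-0.026,0.033,0],
    [-0.026,0.033,0],
    [-0.026,0.033,0],
    [-0.026,0.033,0.01],
    [-0.026,0.033,0.02],
    [0,0.0334,0.03],
    [0,0,0.03],
    [0,0,0.03],
    [0,0,0.02],
    [0,0,0],
  ],
  twist=[0,0,0,0,0,0,0,0,0,0,0,0,0,0,0],
)

```text
time_s: 9.82
ee_pos: [0.6005, -0.1027, 0.1003]
tool_rot: [0.856, 0.517, -0.002, -0.002]
ft_force: [-0.7, -0.2, -4.3]
grip_width: 0.0591
gripper_force: 66.3
```

Run:
```python
from h import *
o,yaw,u,v,n=load()
x=np.array([np.cos(yaw),np.sin(yaw),0])
go(np.array([.6178,-.0762,.004+.0646+.0043])-.030*x)
im,d,c=cam("scene");P=pts(d,c)
q=P[(d>0)&(np.hypot(P[...,0]-.61,P[...,1]+.08)<.12)&(P[...,2]>.015)&(P[...,2]<.16)];q=q-q.mean(0)
cv2.imwrite("pics/mat.png",cv2.resize(im[130:330,130:330],(600,600)))
```

```text
{'t': 9.82, 'tcp': [0.6005, -0.1027, 0.1003], 'yang': np.float64(-27.79), 'twist': None, 'slide_now': [0.0015, 0.0031, 0.0273], 'F': [-0.7, -0.2, -4.3]}
```

View pics/mat.png

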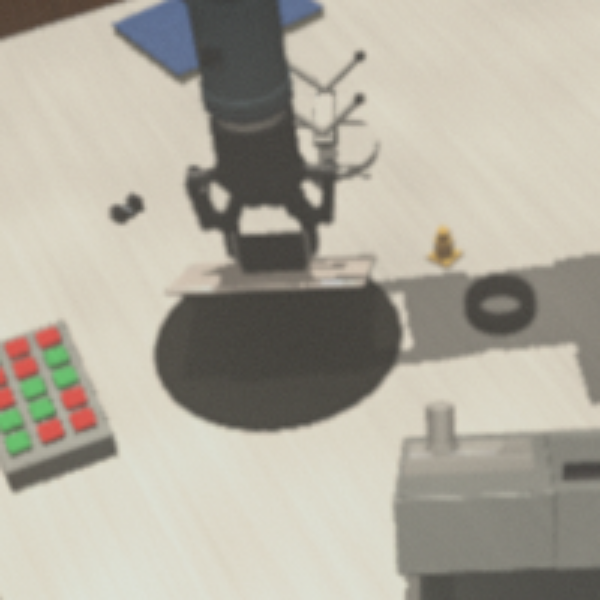

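The lid is held tilted over the mat, its low edge away from this camera, and the surroundings are clear. I lower it to touch.

Emit:
drive_tool(
  slide=[
    [0.001,0.003,0.012],
    [0,0,0.008],
    [0,0,0.004],
    [0,0,0.002],
    [0,0,0],
  ],
  twist=[0,0,0,0,0],
)

```text
time_s: 10.5
ee_pos: [0.6057, -0.1037, 0.0769]
tool_rot: [0.856, 0.517, 0.0, 0.0]
ft_force: [0.5, 1.0, -3.9]
grip_width: 0.0587
gripper_force: 66.5
```

Emit:
drive_tool(
  slide=[
    [0,0,0.002],
    [0,0,0.002],
    [0.0022,0,0.0012],
    [0.0022,0,0.0012],
    [0.0021,0,0.0013],
    [0.0021,0,0.0013],
  ],
  twist=[0,0,0,0,0,0],
)

```text
time_s: 11.25
ee_pos: [0.6098, -0.0966, 0.07]
tool_rot: [0.856, 0.517, 0.0, 0.001]
ft_force: [-4.9, 0.1, 8.9]
grip_width: 0.0588
gripper_force: 68.7
```

Contact is gentle at about 9 N. I continue along the arc.

Emit:
drive_tool(
  slide=[
    [0.002,0,0.0015],
    [0.002,0,0.0015],
    [0.002,0,0.0015],
    [0.002,0,0.0015],
    [0.0018,0,0.0017],
    [0.0018,0,0.0017],
    [0.0017,0,0.0018],
    [0.0017,0,0.0018],
  ],
  twist=[0,0,0,0,0,0,0,0],
)

```text
time_s: 12.25
ee_pos: [0.6174, -0.0825, 0.0572]
tool_rot: [0.856, 0.517, 0.001, 0.001]
ft_force: [-4.1, 3.8, 12.2]
grip_width: 0.0591
gripper_force: 70.9
```

Run:
```python
from h import *
go([.6178,-.0762,.0473])
```

```text
{'t': 12.25, 'tcp': [0.6174, -0.0825, 0.0572], 'yang': np.float64(-27.77), 'twist': None, 'slide_now': [0.0058, -0.0026, 0.0099], 'F': [-4.1, 3.8, 12.2]}
```

Emit:
drive_tool(
  slide=[
    [0.0015,-0.001,0.002],
    [0.0015,-0.001,0.002],
    [0.0015,0,0.002],
    [0.0015,0,0.002],
    [0,0,0.001],
    [0,0,0],
  ],
  twist=[0,0,0,0,0,0],
)

```text
time_s: 13.0
ee_pos: [0.6204, -0.0765, 0.0492]
tool_rot: [0.856, 0.517, 0.003, 0.002]
ft_force: [1.1, 4.4, 10.9]
grip_width: 0.0591
gripper_force: 72.4
```

Emit:
drive_tool(
  slide=[
    [-0.001,0.001,0.0015],
    [0,0,0.0015],
    [0,0,0.001],
    [0,0,0],
  ],
  twist=[0,0,0,0],
)

```text
time_s: 13.5
ee_pos: [0.6212, -0.0765, 0.0459]
tool_rot: [0.856, 0.517, 0.003, 0.002]
ft_force: [1.3, 9.2, 15.2]
grip_width: 0.0586
gripper_force: 74.0
```

Run:
```python
from h import *
go([.6178,-.0762,.0473])
im,d,c=cam("scene");cv2.imwrite("pics/mat2.png",cv2.resize(im[170:290,160:290],(650,600)))
```

```text
{'t': 13.5, 'tcp': [0.6212, -0.0765, 0.0459], 'yang': np.float64(-27.79), 'twist': None, 'slide_now': [-0.0013, -0.0032, -0.0014], 'F': [1.3, 9.2, 15.2]}
```

View pics/mat2.png

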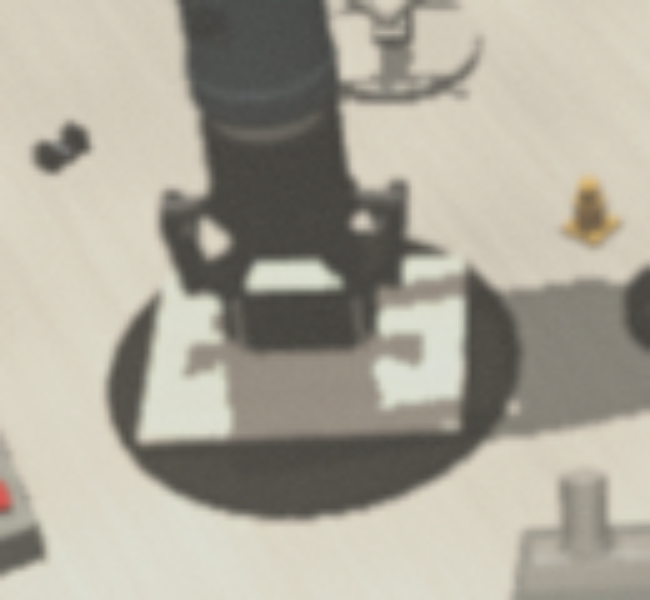

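The lid lies nearly flat on the mat with the knob in the fingers. I'll measure its tilt and centre from depth.

```bash
cat > lid.py <<'E'
from h import *
Q=[]
for i in range(4):
    im,d,c=cam("scene");P=pts(d,c);g=cv2.cvtColor(im,cv2.COLOR_BGR2GRAY)
    mk=(d>0)&(np.hypot(P[...,0]-.6178,P[...,1]+.0762)<.118)&(g>95)&(P[...,2]>.003)&(P[...,2]<.06);Q.append(P[mk])
q=np.vstack(Q);A=np.c_[q[:,:2]-[.6178,-.0762],np.ones(len(q))]
w=np.ones(len(q),bool)
for _ in range(4):
    s=np.linalg.lstsq(A[w],q[w,2],rcond=None)[0];w=abs(A@s-q[:,2])<.006
o,yaw,u,v,n=load();x=np.array([np.cos(yaw),np.sin(yaw)])
print("z centre",s[2],"tilt x",np.degrees(s[:2]@x),"tilt u",np.degrees(s[:2]@u[:2]),w.sum())
m=mk&(abs(P[...,2]-(s[2]+(P[...,:2]-[.6178,-.0762])@s[:2]))<.008)
m=m.astype(np.uint8);k,lab,st,ce=cv2.connectedComponentsWithStats(m)
h=np.vstack([np.argwhere(lab==j) for j in range(1,k) if st[j,4]>25])[:,::-1].astype(float)
X=hit(c,h,[.6178,-.0762,s[2]],[-s[0],-s[1],1]);r=np.c_[(X[:,:2]-[.6178,-.0762])@x,(X[:,:2]-[.6178,-.0762])@u[:2]]
print("extent tool x",np.percentile(r[:,0],[.3,99.7]),"u",np.percentile(r[:,1],[.3,99.7]), cv2.minAreaRect(r.astype(np.float32)))
E
python3 lid.py
```

```text
z centre 0.018953127864258457 tilt x 0.5683426050980194 tilt u -0.33393430713797156 6428
extent tool x [-0.07419135  0.07188827] u [-0.09120226  0.08774238] ((-0.002237968146800995, -0.0022418200969696045), (0.18062008917331696, 0.14853134751319885), 89.54063415527344)
```

Flat and centred to about 2 mm. I release and rise, then swing back over the case.

Emit:
drive_tool(
  slide=[
    [0,0,-0.001],
    [0,0,0],
    [0,0,0],
    [0,0,0],
    [0,0,-0.02],
    [0,0,-0.04],
    [0,0,-0.05],
    [0,0,-0.05],
  ],
  twist=[0,0,0,0,0,0,0,0],
  fingers=0.085,
)

```text
time_s: 14.75
ee_pos: [0.6178, -0.0781, 0.204]
tool_rot: [0.856, 0.516, -0.0, -0.0]
ft_force: [0.7, -0.9, 0.2]
grip_width: 0.0849
gripper_force: 0.0
```

```bash
python3 lid.py
python3 - <<'E'
from h import *
o,yaw,u,v,n=load()
m=o+.045*u-.025*n
print(m,yaw)
go(m+[0,0,.14],np.degrees(yaw))
# look in pocket with the top camera
im,d,c=cam("top");np.savez("top1.npz",im=im,d=d)
cv2.imwrite("pics/pocket.png",cv2.resize(im[170:290,185:315],(780,600+120),interpolation=cv2.INTER_CUBIC)[:600])
E
```

```text
z centre 0.018960279250738607 tilt x 0.6058721712620896 tilt u -0.2614152190073445 7523
extent tool x [-0.07601259  0.0719618 ] u [-0.09105031  0.08776366] ((-0.0020173490047454834, -0.0017769336700439453), (0.17965997755527496, 0.1489528864622116), 89.49951934814453)
[0.46007158 0.32008902 0.0867988 ] 1.0863447351446205
{'t': 14.95, 'tcp': [0.6185, -0.0782, 0.204], 'yang': np.float64(-27.8), 'twist': np.float64(1.5701), 'slide_now': [0.2785, -0.3259, -0.0235], 'F': [0.1, 0.2, -0.4], 'slide_after_twist': [-0.3257, -0.2787, -0.0235]}
```

View pics/pocket.png

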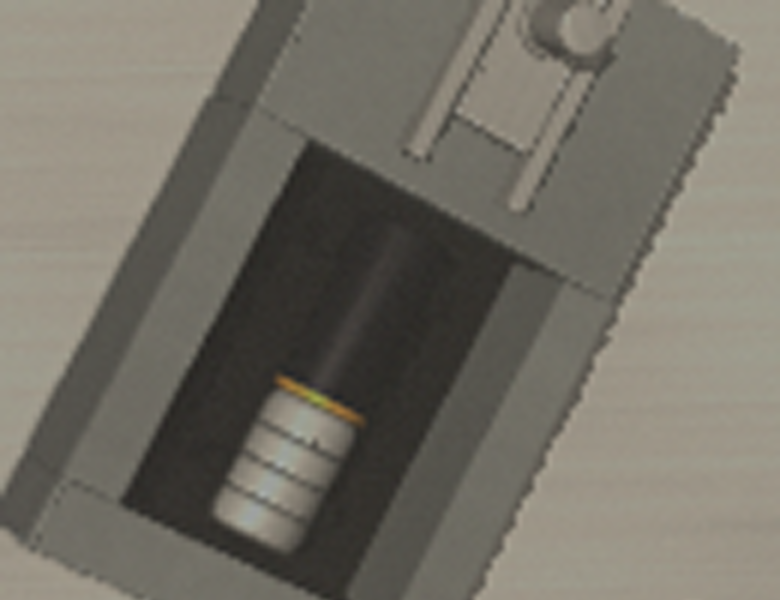

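The pocket's upslope edge runs from (308,140) to (122,505). The mic's ring is at (275,378)–(362,424), with the grille toward +u. I'll check these against the model.

Run:
```python
from h import *
o,yaw,u,v,n=load();c=viewer.get_calibration("top")
f=lambda a:np.array(a,float)/6+[185,170]-.42
for nm,p,h in(("edge up",[(308,140),(122,505)],0),("edge down face",[(560,275),(390,560)],0),("mic ring mid",[(318.5,401)],-.025),("grille end mid",[(253,533)],-.025)):
    X=hit(c,f(p),o+h*n,n);print(nm,np.c_[(X-o)@u,(X-o)@v].round(4).tolist())
```

```text
edge up [[-0.0342, 0.0628], [0.1244, 0.0629]]
edge down face [[-0.0349, -0.0587], [0.1, -0.0479]]
mic ring mid [[0.0551, 0.0007]]
grille end mid [[0.1146, 0.0002]]
```

The model agrees to about 1 mm. Upslope clearance around the finger links will be tight, so I set the narrow opening here in free air and measure the gripper's silhouette.

Emit:
drive_tool(
  slide=[
    [0,0,0],
    [0,0,0],
    [0,0,0],
    [0,0,0],
  ],
  twist=[0,0,0,0],
  fingers=0.046,
)

```text
time_s: 15.5
ee_pos: [0.618, -0.078, 0.2026]
tool_rot: [0.856, 0.517, -0.0, -0.0]
ft_force: [0.3, 1.0, 0.3]
grip_width: 0.0455
gripper_force: 0.0
```

Run:
```python
from h import *
from scipy.spatial.transform import Rotation as Ro
s=manip.observe();R=Ro.from_quat(s["tool_rot"]).as_matrix();print(s["grip_width"])
im,d,c=cam("scene");P=pts(d,c);t=(P-s["ee_pos"])@R
# silhouette: cast pixels onto the tool's y-z plane, keeping pixels whose depth is near the tool
mk=(d>0)&(abs(t[...,1])<.09)&(abs(t[...,0])<.07)&(t[...,2]>-.12)&(t[...,2]<.05)
px=np.argwhere(mk)[:,::-1]
X=hit(c,px,s["ee_pos"],R[:,0]);q=(X-s["ee_pos"])@R
T=t[mk]
print("h above tcp: lateral by plane-cast(min,max) | by depth, depth x median")
for h in range(-30,100,6):
    i=(abs(-q[:,2]*1e3-h)<3);j=(abs(-T[:,2]*1e3-h)<3)
    if i.sum()>3 and j.sum()>3:print(h,(np.percentile(q[i,1],[1,99])*1e3).round(),(np.percentile(T[j,1],[1,99])*1e3).round(), (np.percentile(T[j,0],[5,95])*1e3).round(), "inner",(np.min(abs(T[j,1]))*1e3).round())
```

```text
0.04551409655637589
h above tcp: lateral by plane-cast(min,max) | by depth, depth x median
-18 [-34.  37.] [-29.  29.] [-2.  9.] inner 24.0
-12 [-35.  37.] [-35.  36.] [-8. 10.] inner 24.0
-6 [-36.  38.] [-36.  33.] [ 2. 14.] inner 23.0
0 [-36.  38.] [-36.  37.] [ 0. 12.] inner 23.0
6 [-37.  36.] [-37.  36.] [-9. 11.] inner 24.0
12 [-38.  36.] [-35.  35.] [ 2. 12.] inner 23.0
18 [-50.  52.] [-38.  38.] [-6. 11.] inner 24.0
24 [-52.  55.] [-49.  50.] [ 3. 13.] inner 24.0
30 [-55.  58.] [-53.  53.] [-8. 14.] inner 24.0
36 [-56.  59.] [-56.  55.] [-11.  13.] inner 18.0
42 [-58.  61.] [-56.  58.] [-12.  15.] inner 19.0
48 [-60.  60.] [-59.  58.] [-14.  18.] inner 9.0
54 [-60.  63.] [-61.  59.] [ 2. 17.] inner 1.0
60 [-64.  66.] [-59.  60.] [ 6. 17.] inner 0.0
66 [-62.  67.] [-63.  64.] [ 2. 16.] inner 1.0
72 [-64.  68.] [-65.  64.] [ 1. 18.] inner 1.0
78 [-65.  65.] [-67.  65.] [-8. 18.] inner 0.0
84 [-68.  63.] [-66.  64.] [-9. 16.] inner 1.0
90 [-64.  60.] [-41.  44.] [-6. 12.] inner 1.0
96 [-41.  38.] [-38.  38.] [ 1. 13.] inner 22.0
```

Emit:
drive_tool(
  slide=[
    [0,0,-0.0026],
    [0,0,-0.0026],
    [0,0,-0.0026],
    [0,0,-0.0026],
    [0,0,-0.0026],
    [0,0,-0.0026],
    [0,0,-0.0026],
    [0,0,-0.0026],
    [0,0,-0.0026],
    [-0.0325,-0.0279,0],
    [-0.0325,-0.0279,0],
    [-0.0325,-0.0279,0],
    [-0.0325,-0.0279,0],
    [-0.0325,-0.0279,0],
    [-0.0325,-0.0279,0],
    [-0.0325,-0.0279,0],
    [-0.0325,-0.0279,0],
    [-0.0325,-0.0279,0],
    [-0.0325,-0.0279,0],
  ],
  twist=[0.1745,0.1745,0.1745,0.1745,0.1745,0.1745,0.1745,0.1745,0.1741,0,0,0,0,0,0,0,0,0,0],
)

```text
time_s: 17.92
ee_pos: [0.4598, 0.3215, 0.2265]
tool_rot: [0.971, -0.24, 0.0, -0.0]
ft_force: [-0.2, 0.1, -0.8]
grip_width: 0.046
gripper_force: 0.0
```

Run:
```python
from h import *
o,yaw,u,v,n=load()
x=np.array([np.cos(yaw),np.sin(yaw),0])
go(o+.045*u-.025*n+[0,0,.016]-.001*x,np.degrees(yaw))
```

```text
{'t': 17.93, 'tcp': [0.4598, 0.3215, 0.2265], 'yang': np.float64(-117.75), 'twist': np.float64(0.0001), 'slide_now': [0.0009, 0.0022, 0.1237], 'F': [-0.2, 0.1, -0.8], 'slide_after_twist': [0.0009, 0.0022, 0.1237]}
```

Emit:
drive_tool(
  slide=[
    [0.0009,0.0022,0.03],
    [0,0,0.03],
    [0,0,0.03],
    [0,0,0.012],
    [0,0,0.002],
    [0,0,0.002],
    [0,0,0],
  ],
  twist=[0,0,0,0,0,0,0],
)

```text
time_s: 18.8
ee_pos: [0.4595, 0.3176, 0.1227]
tool_rot: [0.971, -0.239, -0.0, 0.0]
ft_force: [-9.2, -5.0, 14.0]
grip_width: 0.0459
gripper_force: 2.0
```

At 36 mm above the mic axis the finger links touch the case's upslope face with a 14 N force along n, as the silhouette predicted. A vertical grip in the seat is therefore blocked. I back off and check the saddle prongs by depth, because the mic may first have to be rolled over the downslope prongs.

Emit:
drive_tool(
  slide=[
    [0,0,-0.01],
    [0,0,-0.03],
    [0,0,-0.04],
    [0,0,0],
    [0,0,0],
    [0,0,0],
    [0,0,0],
    [0,0,0],
    [0,0,0],
    [0,0,0],
    [0,0,0],
    [0,0,0],
  ],
  twist=[0,0,0,-0.1745,-0.1745,-0.1745,-0.1745,-0.1745,-0.1745,-0.1745,-0.1745,-0.1741],
)

```text
time_s: 20.3
ee_pos: [0.4608, 0.3181, 0.2013]
tool_rot: [0.855, 0.519, 0.001, 0.0]
ft_force: [0.2, -0.3, -0.0]
grip_width: 0.0463
gripper_force: 0.0
```

Run:
```python
from h import *
o,yaw,u,v,n=load();a=np.load("top1.npz");c=viewer.get_calibration("top")
P=pts(a["d"],c);q=P.reshape(-1,3)-o;U,V,N=q@u*1e3,q@v*1e3,q@n*1e3;ok=(a["d"].ravel()>0)
for nm,lo,hi in(("sadA",-10,0),("sadB",90,100),("mid",30,60),("mid2",5,25)):
    r=[]
    for vv in range(-66,68,4):
        i=ok&(U>lo)&(U<hi)&(abs(V-vv)<2)
        r.append((vv,int(np.median(N[i])) if i.sum()>1 else None))
    print(nm,r)
im=a["im"];g=im[175:285,195:305].astype(float);cv2.imwrite("pics/pg.png",cv2.resize(np.clip((g/90)**.6*255,0,255).astype(np.uint8),(600,600),interpolation=cv2.INTER_CUBIC))
# link half-width seen in scene: done elsewhere
x=np.array([np.cos(yaw),np.sin(yaw),0]);m=o+.045*u-.025*n
go(m+.027*x+[0,0,.1],np.degrees(yaw)+90)
```

```text
sadA [(-66, -3), (-62, -30), (-58, -55), (-54, -55), (-50, -56), (-46, -56), (-42, -56), (-38, None), (-34, None), (-30, None), (-26, -25), (-22, -25), (-18, None), (-14, -15), (-10, -5), (-6, 685), (-2, 686), (2, 686), (6, 685), (10, 683), (14, 681), (18, 677), (22, 675), (26, 673), (30, 667), (34, 667), (38, 663), (42, 659), (46, 658), (50, 654), (54, 651), (58, 648), (62, 643), (66, 640)]
sadB [(-66, -2), (-62, -27), (-58, -40), (-54, -57), (-50, -57), (-46, -56), (-42, -55), (-38, None), (-34, None), (-30, None), (-26, -27), (-22, -25), (-18, None), (-14, -12), (-10, -10), (-6, -7), (-2, -6), (2, -5), (6, 764), (10, 764), (14, 762), (18, 759), (22, 757), (26, 754), (30, 750), (34, 749), (38, 746), (42, 743), (46, 741), (50, 738), (54, 735), (58, 733), (62, 730), (66, 727)]
mid [(-66, -2), (-62, -27), (-58, -55), (-54, -57), (-50, -56), (-46, -57), (-42, -56), (-38, -56), (-34, -54), (-30, None), (-26, None), (-22, None), (-18, -15), (-14, -13), (-10, -9), (-6, -5), (-2, 716), (2, 722), (6, 717), (10, 717), (14, 714), (18, 709), (22, 711), (26, 708), (30, 705), (34, 702), (38, 698), (42, 696), (46, 694), (50, 691), (54, 687), (58, 682), (62, 679), (66, 672)]
mid2 [(-66, 0), (-62, -28), (-58, -57), (-54, -57), (-50, -56), (-46, -56), (-42, -56), (-38, -56), (-34, -56), (-30, None), (-26, None), (-22, None), (-18, -15), (-14, -11), (-10, -9), (-6, -5), (-2, 696), (2, 697), (6, 696), (10, 695), (14, 692), (18, 689), (22, 688), (26, 685), (30, 682), (34, 680), (38, 676), (42, 673), (46, 671), (50, 668), (54, 665), (58, 661), (62, 657), (66, 653)]
{'t': 20.3, 'tcp': [0.4608, 0.3181, 0.2013], 'yang': np.float64(-27.47), 'twist': np.float64(0.0051), 'slide_now': [0.0284, -0.0014, 0.0145], 'F': [0.2, -0.3, -0.0], 'slide_after_twist': [0.0284, -0.0016, 0.0145]}
```

View pics/pg.png

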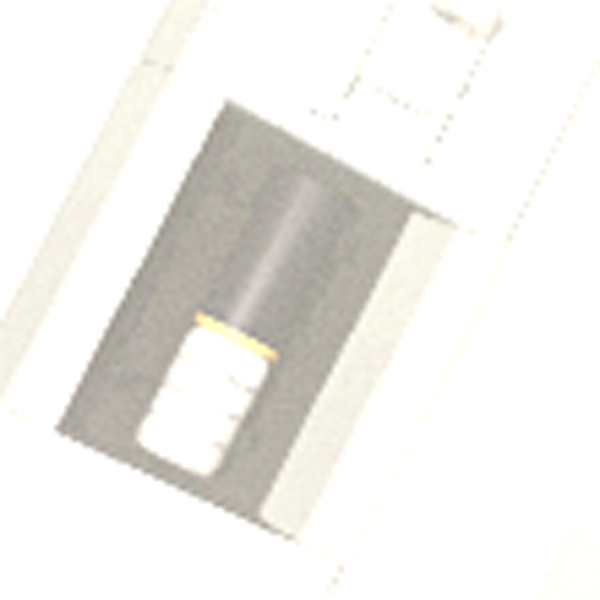

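The saddles' downslope prongs top out at n=-25 mm, v about -20 to -28. The gap to the downslope wall is about 34 mm, less than the mic's 40 mm diameter. I can roll the mic over the prong to lean on the downslope wall, where a vertical grip fits. To do that I place the fingers, spread along u, on the mic's upslope shoulder.

Emit:
drive_tool(
  slide=[
    [0.015,-0.0016,0],
    [0.0145,0,0],
    [0,0,0.025],
    [0,0,0.025],
    [0,0,0.02],
    [0,0,0.0075],
    [0,0,0.003],
    [0,0,0.002],
    [0,0,0],
  ],
  twist=[0.005,0,0,0,0,0,0,0,0],
)

```text
time_s: 21.42
ee_pos: [0.4729, 0.3449, 0.1184]
tool_rot: [0.858, 0.514, 0.001, 0.0]
ft_force: [-0.6, 0.1, 0.4]
grip_width: 0.046
gripper_force: 0.0
```

```bash
cat >> h.py <<'E'
def rel():
    o,yaw,u,v,n=load();x=np.array([np.cos(yaw),np.sin(yaw),0]);m=o+.045*u-.025*n
    s=manip.observe();d=s["ee_pos"]-m;f=s["ft_force"]
    print("t",round(s["time_s"],2),"TCP rel mic seat s,u,z mm",(np.array([d@x,d@u,d[2]])*1e3).round(1),"F s,u,z",np.round([f@x,f@u,f[2]],1),"w",round(s["grip_width"],4))
E
python3 -c "
from h import *
rel()"
```

```text
t 21.43 TCP rel mic seat s,u,z mm [28.   0.2 31.6] F s,u,z [-0.2  0.5  0.4] w 0.046
```

Emit:
drive_tool(
  slide=[
    [0.001,0,0.0015],
    [0,0,0.0015],
    [0,0,0.001],
    [0,0,0],
  ],
  twist=[0,0,0,0],
)

```text
time_s: 21.92
ee_pos: [0.4733, 0.3456, 0.1146]
tool_rot: [0.858, 0.514, 0.001, 0.0]
ft_force: [-2.1, -3.5, 5.7]
grip_width: 0.0457
gripper_force: 4.2
```

```bash
python3 -c "
from h import *
rel()"
```

```text
t 21.93 TCP rel mic seat s,u,z mm [28.7  0.2 27.8] F s,u,z [-4.1  0.3  5.7] w 0.0457
```

Emit:
drive_tool(
  slide=[
    [-0.001,0,0],
    [-0.001,0,0.0005],
    [-0.001,0,-0.0012],
    [-0.0012,0,-0.002],
    [-0.0015,0,-0.002],
  ],
  twist=[0,0,0,0,0],
)

```text
time_s: 22.55
ee_pos: [0.4718, 0.3426, 0.1197]
tool_rot: [0.858, 0.514, 0.003, -0.001]
ft_force: [0.5, 5.3, 2.9]
grip_width: 0.0459
gripper_force: 3.1
```

```bash
python3 -c "
from h import *
rel()"
```

```text
t 22.55 TCP rel mic seat s,u,z mm [25.4  0.2 32.9] F s,u,z [4.9 2.  2.9] w 0.0459
```

Emit:
drive_tool(
  slide=[
    [-0.0023,0,-0.0023],
    [-0.0023,0,-0.0023],
    [-0.0026,0,-0.0018],
    [-0.0026,0,-0.0018],
  ],
  twist=[0,0,0,0],
)

```text
time_s: 23.05
ee_pos: [0.4673, 0.3343, 0.1284]
tool_rot: [0.858, 0.514, 0.003, -0.001]
ft_force: [-0.1, 6.7, 6.8]
grip_width: 0.0462
gripper_force: 4.3
```

```bash
python3 -c "
from h import *
rel()"
```

```text
t 23.05 TCP rel mic seat s,u,z mm [16.   0.2 41.6] F s,u,z [5.9 3.2 6.8] w 0.0462
```

Emit:
drive_tool(
  slide=[
    [-0.003,0,-0.0015],
    [-0.003,0,-0.0014],
    [-0.003,0,-0.001],
    [-0.003,0,-0.0008],
  ],
  twist=[0,0,0,0],
)

```text
time_s: 23.55
ee_pos: [0.462, 0.3239, 0.1341]
tool_rot: [0.858, 0.514, 0.004, -0.001]
ft_force: [-1.3, 5.6, 11.5]
grip_width: 0.0461
gripper_force: 6.6
```

```bash
python3 -c "
from h import *
rel()
im,d,c=cam('scene');cv2.imwrite('pics/x.png',im)
"
```

```text
t 23.55 TCP rel mic seat s,u,z mm [ 4.3  0.1 47.3] F s,u,z [ 4.4  3.8 11.5] w 0.0461
```

It works: the tips are now near z=27 mm with about 12 N, above the seated top at 20 mm, so the mic is climbing the prong. Keep rolling.

Emit:
drive_tool(
  slide=[
    [-0.0033,0,-0.0005],
    [-0.0033,0,-0.0003],
    [-0.0034,0,0],
    [-0.0034,0,0.0002],
    [-0.0034,0,0.0004],
    [-0.0034,0,0.0006],
  ],
  twist=[0,0,0,0,0,0],
)

```text
time_s: 24.35
ee_pos: [0.4523, 0.3056, 0.1359]
tool_rot: [0.857, 0.515, 0.004, -0.0]
ft_force: [-7.7, -0.2, 32.3]
grip_width: 0.0465
gripper_force: 15.9
```

```bash
python3 -c "
from h import *
rel()
"
```

```text
t 24.35 TCP rel mic seat s,u,z mm [-16.5   0.1  49.1] F s,u,z [-3.8  6.7 32.3] w 0.0465
```

Emit:
drive_tool(
  slide=[
    [-0.003,0,-0.0015],
    [-0.0034,0,0.0003],
    [-0.0034,0,0.0006],
  ],
  twist=[0,0,0],
)

```text
time_s: 24.72
ee_pos: [0.4465, 0.2951, 0.134]
tool_rot: [0.857, 0.515, 0.001, 0.0]
ft_force: [-5.1, -2.6, 15.7]
grip_width: 0.0459
gripper_force: 8.0
```

```bash
python3 -c "
from h import *
rel()
im,d,c=cam('top');P=pts(d,c);o,yaw,u,v,n=load();q=P-o;U=q@u;V=q@v;N=q@n
g=im.astype(int).sum(2)
mk=(d>0)&(U>.10)&(U<.125)&(abs(V)<.07)
print([(vv,int(1e3*np.median(N[mk&(abs(V*1e3-vv)<2)])) if (mk&(abs(V*1e3-vv)<2)).sum() else None,int(np.median(g[mk&(abs(V*1e3-vv)<2)])) if (mk&(abs(V*1e3-vv)<2)).sum() else 0) for vv in range(-66,66,4)])
"
```

```text
t 24.73 TCP rel mic seat s,u,z mm [-28.5   0.4  47.2] F s,u,z [-4.7  3.3 15.7] w 0.0459
[(-66, -2, 277), (-62, -23, 209), (-58, -37, 159), (-54, -54, 118), (-50, -54, 115), (-46, -55, 107), (-42, -40, 111), (-38, -24, 140), (-34, 6, 156), (-30, 8, 239), (-26, 11, 276), (-22, 11, 302), (-18, 9, 218), (-14, 8, 208), (-10, -27, 113), (-6, -55, 109), (-2, -57, 116), (2, -56, 113), (6, -56, 117), (10, -55, 116), (14, -55, 114), (18, -56, 117), (22, -55, 115), (26, -54, 114), (30, -54, 113), (34, 99, 118), (38, 98, 137), (42, 97, 234), (46, 93, 156), (50, 92, 114), (54, 92, 135), (58, 453, 153), (62, 459, 138)]
```

The grille now shows at v of about -22, n up to +11: the mic is on top of the prongs, held by the fingers. I roll it on down into the lean.

Emit:
drive_tool(
  slide=[
    [-0.003,0,0.0009],
    [-0.003,0,0.0009],
    [-0.003,0,0.001],
    [-0.003,0,0.001],
    [-0.003,0,0.001],
  ],
  twist=[0,0,0,0,0],
)

```text
time_s: 25.4
ee_pos: [0.4391, 0.2812, 0.129]
tool_rot: [0.857, 0.515, 0.001, 0.001]
ft_force: [-5.9, -5.3, 17.1]
grip_width: 0.046
gripper_force: 8.7
```

```bash
cat > gr.py <<'E'
from h import *
rel()
im,d,c=cam('top');P=pts(d,c);o,yaw,u,v,n=load();q=P-o;U=q@u;V=q@v;N=q@n
for lo,hi in((.10,.12),(-.03,-.01)):
    mk=(d>0)&(U>lo)&(U<hi)&(abs(V)<.08)&(N<.03)
    print([(vv,int(1e3*np.median(N[mk&(abs(V*1e3-vv)<2)]))) for vv in range(-70,30,4) if (mk&(abs(V*1e3-vv)<2)).sum()])
E
python3 gr.py
```

```text
t 25.4 TCP rel mic seat s,u,z mm [-44.2   0.5  42.2] F s,u,z [-7.4  2.8 17.1] w 0.046
[(-70, -2), (-66, -1), (-62, -12), (-58, -14), (-46, 3), (-42, 8), (-38, 10), (-34, 12), (-30, 12), (-26, 13), (-22, -56), (-18, -57), (-14, -56), (-10, -56), (-6, -57), (-2, -56), (2, -55), (6, -57), (10, -53)]
[(-70, -1), (-66, -2), (-62, -14), (-58, -28), (-46, 4), (-42, 9), (-38, 10), (-34, 12), (-30, 13)]
```

Emit:
drive_tool(
  slide=[
    [-0.0015,0,0.0015],
    [-0.0015,0,0.0015],
    [-0.001,0,0.002],
    [-0.001,0,0.002],
  ],
  twist=[0,0,0,0],
)

```text
time_s: 25.95
ee_pos: [0.4345, 0.273, 0.1221]
tool_rot: [0.857, 0.515, -0.004, 0.003]
ft_force: [-12.2, -23.6, 34.6]
grip_width: 0.0464
gripper_force: 21.0
```

```bash
python3 gr.py
```

```text
t 25.95 TCP rel mic seat s,u,z mm [-53.6   0.7  35.3] F s,u,z [-26.5  -0.2  34.6] w 0.0464
[(-70, -1), (-66, -1), (-62, -6), (-58, -4), (-54, 0), (-50, 3), (-46, 6), (-42, 10), (-34, -57), (-30, -56), (-26, -56), (-22, -56), (-18, -56), (-14, -54), (-10, -56), (-6, -57), (-2, -54)]
[(-70, -1), (-66, -1), (-62, -7), (-58, -8), (-54, -2), (-50, 5), (-46, 9), (-42, 10)]
```

The mic is now at v of about -42 with its axis at n of about -10, in the lean position as planned. I release upward, re-measure and turn the jaws across the mic.

Emit:
drive_tool(
  slide=[
    [0.001,0,-0.005],
    [0,0,-0.02],
    [0,0,-0.04],
    [0,0,-0.04],
    [0,0,0],
    [0,0,0],
    [0,0,0],
    [0,0,0],
    [0,0,0],
    [0,0,0],
    [0,0,0],
    [0,0,0],
    [0,0,0],
  ],
  twist=[0,0,0,0,0.1745,0.1745,0.1745,0.1745,0.1745,0.1745,0.1745,0.1745,0.1743],
  fingers=0.06,
)

```text
time_s: 27.62
ee_pos: [0.4372, 0.2784, 0.2246]
tool_rot: [0.97, -0.245, 0.0, -0.0]
ft_force: [0.1, -0.2, 0.8]
grip_width: 0.0601
gripper_force: 0.0
```

```bash
cat > lean.py <<'E'
from h import *
o,yaw,u,v,n=load();x=np.array([np.cos(yaw),np.sin(yaw),0])
C=[]
for i in range(4):
    im,d,c=cam('scene');P=pts(d,c);q=P-o;U=q@u;V=q@v;N=q@n
    im,d2,c=cam('top');P=pts(d2,c);q2=P-o;U2=q2@u;V2=q2@v;N2=q2@n
    for Ux,Vx,Nx,dd in((U2,V2,N2,d2),):
        k=(dd>0)&(Ux>-.03)&(Ux<.12)&(Vx>-.075)&(Vx<-.02)&(Nx>-.015)&(Nx<.02)&~((Vx<-.06)&(Nx<.003));C.append(np.c_[Ux[k],Vx[k],Nx[k]])
q=np.vstack(C)
from scipy.optimize import least_squares
def f(p,qq):return np.hypot(qq[:,1]-p[0]-p[2]*(qq[:,0]-.045),qq[:,2]-p[1]-p[3]*(qq[:,0]-.045))-.020
r=least_squares(f,[-.042,-.011,0,0],args=(q,),loss="soft_l1",f_scale=.002)
print("axis v,n mm",r.x[:2]*1e3,"slopes deg",np.degrees(r.x[2:]),"rms",np.sqrt(np.mean(r.fun**2)),len(q),"u extent",np.percentile(q[:,0],[1,99]))
a=o+.045*u+r.x[0]*v+r.x[1]*n;print("axis pt",a)
go(a+[0,0,.05],np.degrees(yaw))
E
python3 lean.py
```

```text
axis v,n mm [-41.4555203  -12.51995618] slopes deg [ 0.31228854 -0.42888099] rms 0.0022146906955655267 1784 u extent [-0.02277734  0.11544808]
axis pt [0.44061847 0.28312575 0.0754144 ]
{'t': 28.02, 'tcp': [0.437, 0.2781, 0.2248], 'yang': np.float64(-117.95), 'twist': np.float64(-0.0034), 'slide_now': [0.0008, -0.0061, 0.0994], 'F': [-0.7, 0.3, 0.2], 'slide_after_twist': [0.0008, -0.0061, 0.0994]}
```

Emit:
drive_tool(
  slide=[
    [0.0008,-0.0056,0],
    [0,0,0.035],
    [0,0,0.035],
    [0,0,0.03],
    [0,0,0.016],
    [0,0,0.008],
    [0,0,0.003],
    [0,0,0],
  ],
  twist=[-0.0034,0,0,0,0,0,0,0],
)

```text
time_s: 29.02
ee_pos: [0.4409, 0.2829, 0.0985]
tool_rot: [0.971, -0.241, 0.001, -0.0]
ft_force: [-0.5, 0.0, -0.3]
grip_width: 0.0604
gripper_force: 0.0
```

Run:
```python
from h import *
o,yaw,u,v,n=load();go(o+.045*u-.0419*v-.0118*n+[0,0,.022],np.degrees(yaw))
```

```text
{'t': 29.02, 'tcp': [0.4409, 0.2829, 0.0985], 'yang': np.float64(-117.85), 'twist': np.float64(-0.0015), 'slide_now': [-0.0003, 0.0007, 0.0007], 'F': [-0.5, 0.0, -0.3], 'slide_after_twist': [-0.0003, 0.0007, 0.0007]}
```

Emit:
drive_tool(
  slide=[
    [0,0.0005,0.0005],
    [0,0,0],
    [0,0,0],
  ],
  twist=[0,0,0],
  fingers=0.043,
)

```text
time_s: 29.4
ee_pos: [0.4405, 0.2823, 0.0978]
tool_rot: [0.971, -0.241, 0.0, -0.0]
ft_force: [0.6, 0.8, 2.7]
grip_width: 0.0428
gripper_force: 1.0
```

Emit:
drive_tool(
  slide=[
    [0,0,0],
    [0,0,0],
    [0,0,0],
    [0,0,0],
  ],
  twist=[0,0,0,0],
  fingers=0.03,
)

```text
time_s: 29.9
ee_pos: [0.4408, 0.2828, 0.0986]
tool_rot: [0.971, -0.241, 0.001, -0.001]
ft_force: [-1.9, 1.7, 8.3]
grip_width: 0.0378
gripper_force: 61.2
```

Emit:
drive_tool(
  slide=[
    [0,0,-0.002],
    [0,0,-0.004],
    [0,0,-0.006],
    [0,0,-0.006],
    [0,0,-0.006],
  ],
  twist=[0,0,0,0,0],
)

```text
time_s: 30.52
ee_pos: [0.4401, 0.2822, 0.1217]
tool_rot: [0.971, -0.241, -0.0, 0.0]
ft_force: [1.2, -0.1, -2.4]
grip_width: 0.0373
gripper_force: 60.3
```

```bash
cat > held.py <<'E'
from h import *
from scipy.optimize import least_squares
from scipy.spatial.transform import Rotation as Ro
s=manip.observe();R=Ro.from_quat(s["tool_rot"]).as_matrix();print(s["ee_pos"],s["ft_force"].round(1),s["grip_width"])
Q=[]
for i in range(4):
  for nm in("top","scene"):
    im,d,c=cam(nm);t=(pts(d,c)-s["ee_pos"])@R
    k=(d>0)&(abs(t[...,0])>.025)&(abs(t[...,0])<.085)&(abs(t[...,1])<.03)&(t[...,2]>-.012)&(t[...,2]<.035);Q.append(t[k])
q=np.vstack(Q)
f=lambda p:np.hypot(q[:,1]-p[0]-p[2]*q[:,0],q[:,2]-p[1]-p[3]*q[:,0])-.02
r=least_squares(f,[0,.022,0,0],loss="soft_l1",f_scale=.002)
w=abs(r.fun)<.02 if 0 else abs(f(r.x))<.006
print("mic axis in tool: y,z",(r.x[:2]*1e3).round(1),"slope deg yaw,pitch",np.degrees(r.x[2:]).round(2),len(q),"x ext",np.percentile(q[w,0],[.5,99.5]).round(4))
E
python3 held.py
```

```text
[0.44010265 0.28218603 0.1217198 ] [ 1.2 -0.1 -2.4] 0.037347215998079115
mic axis in tool: y,z [ 0.9 22.3] slope deg yaw,pitch [ 0.2  -0.13] 4103 x ext [-0.0836  0.0836]
```

Emit:
drive_tool(
  slide=[
    [0,0,-0.01],
    [0,0,-0.02],
    [0,0,-0.025],
    [0,0,-0.025],
    [0,0,-0.02],
    [0,0,-0.01],
  ],
  twist=[0,0,0,0,0,0],
)

```text
time_s: 31.68
ee_pos: [0.4406, 0.2824, 0.2331]
tool_rot: [0.971, -0.241, 0.001, -0.001]
ft_force: [0.9, -0.8, -2.4]
grip_width: 0.0378
gripper_force: 60.4
```

```bash
python3 held.py
python3 - <<'E'
from h import *
go([.447,-.3209,.089+.022+.06],-26.5)
E
```

```text
[0.44058944 0.28241189 0.23305134] [ 0.9 -0.8 -2.4] 0.03779689037186911
mic axis in tool: y,z [ 1.  24.1] slope deg yaw,pitch [0.35 0.01] 4534 x ext [-0.0701  0.0676]
{'t': 32.08, 'tcp': [0.4397, 0.282, 0.2304], 'yang': np.float64(-117.86), 'twist': np.float64(1.5471), 'slide_now': [0.2882, 0.5296, 0.0598], 'F': [-0.1, 0.6, -1.6], 'slide_after_twist': [0.5363, -0.2756, 0.0598]}
```

Emit:
drive_tool(
  slide=[
    [0,0,0],
    [0,0,0],
    [0,0,0],
    [0,0,0],
    [0,0,0],
    [0,0,0],
    [0,0,0],
    [0,0,0],
    [0,0,0],
    [0,0,0],
    [0,0,0],
    [0,0,0],
  ],
  twist=[-0.08,-0.14,-0.14,-0.14,-0.14,-0.14,-0.14,-0.14,-0.14,-0.14,-0.14,-0.114],
)

```text
time_s: 33.58
ee_pos: [0.4399, 0.2821, 0.2307]
tool_rot: [0.849, 0.528, -0.001, -0.0]
ft_force: [-0.0, -0.1, -2.8]
grip_width: 0.0373
gripper_force: 60.5
```

Emit:
drive_tool(
  slide=[
    [-0.015,0.0077,0],
    [-0.03,0.0154,0],
    [-0.03,0.0154,0],
    [-0.03,0.0154,0],
    [-0.03,0.0154,0],
    [-0.03,0.0154,0],
    [-0.03,0.0154,0],
    [-0.03,0.0154,0],
    [-0.03,0.0154,0],
    [-0.03,0.0154,0],
    [-0.03,0.0154,0],
    [-0.03,0.0154,0],
    [-0.03,0.0154,0],
    [-0.03,0.0154,0],
    [-0.03,0.0154,0],
    [-0.03,0.0154,0],
    [-0.03,0.0154,0],
    [-0.03,0.0154,0],
    [-0.011,0.0061,0],
    [0,0,0],
  ],
  twist=[0,0,0,0,0,0,0,0,0,0,0,0,0,0,0,0,0,0,0,0],
)

```text
time_s: 36.08
ee_pos: [0.4467, -0.3209, 0.2309]
tool_rot: [0.851, 0.525, -0.0, -0.001]
ft_force: [-0.1, -0.1, -2.7]
grip_width: 0.0377
gripper_force: 60.5
```

```bash
python3 held.py
python3 - <<'E'
from h import *
go([.447,-.3209,.089+.024],-26.5)
E
```

```text
[ 0.44665645 -0.32087361  0.23085418] [-0.1 -0.1 -2.7] 0.03773562358524508
mic axis in tool: y,z [ 0. 22.] slope deg yaw,pitch [0.61 1.02] 2955 x ext [-0.0639  0.0721]
{'t': 36.48, 'tcp': [0.4475, -0.3197, 0.2315], 'yang': np.float64(-26.47), 'twist': np.float64(0.0006), 'slide_now': [-0.0013, 0.0, 0.1185], 'F': [-0.2, 0.1, -3.0], 'slide_after_twist': [-0.0013, 0.0, 0.1185]}
```

Emit:
drive_tool(
  slide=[
    [0,0,0.02],
    [0,0,0.025],
    [0,0,0.025],
    [0,0,0.02],
    [0,0,0.01],
    [0,0,0.006],
    [0,0,0.004],
    [0,0,0],
  ],
  twist=[0,0,0,0,0,0,0,0],
)

```text
time_s: 37.48
ee_pos: [0.4475, -0.3206, 0.1216]
tool_rot: [0.85, 0.526, 0.0, 0.0]
ft_force: [0.2, 0.1, -2.5]
grip_width: 0.0377
gripper_force: 60.5
```

Emit:
drive_tool(
  slide=[
    [0,0,0.0025],
    [0,0,0.0025],
    [0,0,0.0025],
    [0,0,0],
  ],
  twist=[0,0,0,0],
)

```text
time_s: 37.98
ee_pos: [0.4472, -0.3203, 0.1135]
tool_rot: [0.85, 0.526, -0.0, -0.0]
ft_force: [0.1, 0.2, -2.1]
grip_width: 0.0375
gripper_force: 60.5
```

Emit:
drive_tool(
  slide=[
    [0,0,0.001],
    [0,0,0.001],
    [0,0,0],
  ],
  twist=[0,0,0],
)

```text
time_s: 38.35
ee_pos: [0.4475, -0.3206, 0.1119]
tool_rot: [0.85, 0.526, 0.0, 0.0]
ft_force: [0.5, -0.2, -2.4]
grip_width: 0.0376
gripper_force: 60.5
```

Emit:
drive_tool(
  slide=[
    [0,0,0.001],
    [0,0,0.001],
    [0,0,0],
  ],
  twist=[0,0,0],
)

```text
time_s: 38.72
ee_pos: [0.4481, -0.3211, 0.1108]
tool_rot: [0.85, 0.526, 0.0, 0.001]
ft_force: [1.0, -0.1, 4.2]
grip_width: 0.0378
gripper_force: 61.3
```

Emit:
drive_tool(
  slide=[
    [0,0,0.0008],
    [0,0,0],
  ],
  twist=[0,0],
)

```text
time_s: 38.98
ee_pos: [0.4481, -0.3211, 0.1107]
tool_rot: [0.85, 0.526, 0.0, 0.001]
ft_force: [-0.4, 0.4, 10.1]
grip_width: 0.0375
gripper_force: 61.8
```

Emit:
drive_tool(
  slide=[
    [0,0,0],
    [0,0,0],
    [0,0,0],
    [0,0,0],
  ],
  twist=[0,0,0,0],
  fingers=0.06,
)

```text
time_s: 39.48
ee_pos: [0.4472, -0.3204, 0.1087]
tool_rot: [0.85, 0.526, -0.0, -0.0]
ft_force: [-0.1, -0.3, 0.5]
grip_width: 0.0598
gripper_force: 0.0
```

Emit:
drive_tool(
  slide=[
    [0,0,-0.01],
    [0,0,-0.02],
    [0,0,-0.04],
    [0,0,-0.05],
    [-0.04,-0.04,-0.02],
    [-0.05,-0.05,0],
    [-0.05,-0.05,0],
    [0,0,0],
  ],
  twist=[0,0,0,0,0,0,0,0],
)

```text
time_s: 40.48
ee_pos: [0.2717, -0.3795, 0.25]
tool_rot: [0.852, 0.523, -0.001, 0.0]
ft_force: [0.9, -0.7, 0.1]
grip_width: 0.06
gripper_force: 0.0
```

```bash
cat > fin.py <<'E'
from h import *
from scipy.optimize import least_squares
print(manip.observe()["ee_pos"],manip.observe()["time_s"])
C=np.array([.447,-.3209,.089]);a=np.radians(63.5);y=np.array([np.cos(a),np.sin(a),0]);x=np.array([np.sin(a),-np.cos(a),0])
Q=[]
for i in range(3):
  for nm in("scene","top"):
    im,d,c=cam(nm);q=pts(d,c)-C;t=np.stack([q@x,q@y,q[...,2]],-1)
    k=(d>0)&(abs(t[...,0])<.03)&(abs(t[...,1])<.1)&(t[...,2]>-.005)&(t[...,2]<.03);Q.append(t[k]);print(nm,k.sum(),np.percentile(t[k][:,1],[1,99]).round(4)) if i==0 else 0
q=np.vstack(Q);f=lambda p:np.hypot(q[:,0]-p[0]-p[2]*q[:,1],q[:,2]-p[1]-p[3]*q[:,1])-.02
r=least_squares(f,[0,0,0,0],loss="soft_l1",f_scale=.002);print("mic rel seat x,z mm",r.x[:2]*1e3,"yaw,pitch",np.degrees(r.x[2:]))
im,d,c=cam("top");P=pts(d,c)
for nm,p,h in(("tape",(.4157,.0007),.008),("bnc",(.4231,-.0995),.008),("fader",(.674,-.3377),.006)):
    k=(d>0)&(np.hypot(P[...,0]-p[0],P[...,1]-p[1])<.05)&(P[...,2]>h)&(P[...,2]<.06);rr=cv2.minAreaRect(P[k][:,:2].astype(np.float32));print(nm,k.sum(),np.round(rr[0],4),np.round(rr[1],4))
E
python3 fin.py; python3 lid.py
```

```text
[ 0.27173197 -0.37948175  0.24996136] 40.475
scene 398 [-0.0697  0.0723]
top 1053 [-0.0671  0.0707]
mic rel seat x,z mm [ 1.53577319 -1.08609999] yaw,pitch [ 0.10902244 -0.26370254]
tape 367 [0.4158 0.0005] [0.067  0.0669]
bnc 52 [ 0.4232 -0.0978] [0.0206 0.0161]
fader 78 [ 0.6743 -0.3378] [0.034 0.017]
z centre 0.01901407871261695 tilt x 0.5213560501163712 tilt u -0.2760065669324187 7586
extent tool x [-0.0758119   0.07198393] u [-0.09101687  0.08786083] ((-0.0018149688839912415, -0.0017934516072273254), (0.17985038459300995, 0.14869575202465057), 89.62089538574219)
```

```bash
python3 -c "
from h import *
print(manip.job_done())"
```

```text
the job is handed in; nothing more can be done
None
```

The job is handed in at about 41 s. The bolt was slid back to its stop, the lid lies flat and knob up within about 2 mm of the mat's centre, and the mic rests in both cradle forks within about 2 mm of centred. The tape roll, brass connector and fader cap measured where they started; the mic had to be rolled over the saddles' lower prongs with the fingertips before I could grip it, dropping a few mm inside the pocket at most.

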